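# Clamp the cap screw in the small vice with the square key

## Robot

A 7-joint arm with a two-finger parallel gripper is mounted at the origin on a cart in front of the work surface, level with it; the furniture and walls round the work are solid. World frame = base frame: x ahead of the robot, y to its left, z up, the work surface at z = 0. Lengths are in m, angles in rad, forces in N, time in s.
With the tool pointing down it reaches from about 0.4 to 0.85 m from the base axis. Payload 10.4 kg.
Tool frame: the origin (TCP) lies midway between the tips of the shut fingers; the grasp point (between the pads) lies 19 mm behind it (manip.hold_point_z is the distance from the TCP to the grasp point, in m); z points along the fingers, y is the line along which they close (so a half turn about z gives the same grasp; the last joint's range is limited). The gripper opens to 85 mm and grips with 20 to 120 N. Pads are 22 mm wide; open, the fingers measure 114 mm over their backs; the gripper's body (76 mm by 85 mm) begins 54 mm behind the grasp point. The pads swing forward as they close: fully open they stand 13 mm farther back than shut.
Start: joints at [1.245, 0.332, -0.065, 1.46, 0.022, 1.35, -0.088], TCP at [0.186, -0.597, 0.231] pointing down, gripper open.
Joint ranges: [-2.6, 2.6], [-0.5, 2.12], [-1.47, 1.34], [0.16, 2.42], [-1.27, 4.41], [0.06, 2.06], [-2.6, 2.6]. Speed limits (rad/s): [2.22, 2.22, 2.79, 2.79, 3.14, 3.14, 3.14].

## Interface

Orientations are given as a unit quaternion [x, y, z, w].
In Python, from workcell import manip, eyes, job gives the robot as it stands.
- The arm moves only by the shell command python3 -m crank 'ROWS' [FORCE]. ROWS is JSON, a list that holds one entry, the list of rows, each a list of 7 numbers: the finger opening in cm, from 0 to 8.54, then the shift along the world's x, y, z in cm, then the turn, a rotation vector about the world's x, y, z in degrees. In form: [[[hand, x, y, z, ax, ay, az], ...]]. A call has 1 to 20 rows; each row shifts and turns the commanded pose from where the row before left it; what a row does not reach is not made up. A row lasts 1/8 s, in which the tool goes at most 62.5 mm and 10.7 degrees, less where a joint would pass 70% of its speed; a pose out of reach is approached as far as the arm can. A call with a gripper value outside its range is refused whole. The fingers move at their own pace and stop on an object; FORCE is the grip in N (left out, the last holds). Time passes only in rows, so rows that do not move let the fingers close. It gives the time, the measured TCP pose, the force, the opening and the grip force at its end, in the units of the state.
- manip.get_obs(): the state, without advancing time (a new reading comes with each control period).
- eyes.camera(name): name is "scene" or "side" or "wrist"; returns (picture, depth): 384x512x3 uint8, red, green, blue; 384x512 float32, m along the optical axis (not along the pixel's ray), 0 where there is no reading.
- eyes.camera_params(name): a dict with "fx", "fy", "cx", "cy" (pixels), "world_from_camera" (4x4, takes a point from camera to world coordinates); the wrist camera has in their place "hand_eye" (4x4, takes a point from camera to tool coordinates, whose origin is the TCP and whose axes are the flange's). Camera axes: x right, y down, z forward; pixel columns grow to the right and rows downward; lengths in m; the calibration is good to about 2 mm. A picture is of the moment at which its call begins: read the wrist's pose just before it. camera_params takes no time and is no camera call.
- job.hand_in(): hands the job in; it is judged then, once.
The state is a dict: "clock": time; "joint_pos": joint angles; "joint_velocities": joint speeds; "tau": joint torques, N m; "position": TCP position; "ee_rot": TCP orientation; "ft_force": force on the tool from outside, world axes, zero at the start; "torque": the same for the moment, N m; "grip_width": opening from 0.0 (shut) to 1.0 (fully open); "grasp_force": force on a finger pad.
Only numpy, scipy, OpenCV 4.12 (cv2) and the standard library are available. Lean on these libraries where they do the work, as an engineer would, in place of code of your own. Each camera call takes 0.05 s, during which the arm holds its last target. There are 200 camera calls.

## Task

Take the square clamp key from its wooden stand and set its foot on the small vice's socket, pressing lightly and turning in small steps until the square drops fully home. Turn it clockwise about a quarter turn, let go with the key standing in the socket, take hold again across the other pair of flats, and turn on until the jaw holds the cap screw snugly. Leave the key standing in the socket, the screw upright between the jaws, and do not disturb the bowl, bottle and cup.

Things in the scene. Friction and masses are not known exactly. Their poses are not given: they have to be found in the camera images.
- key_grip (a point): Centre of the steel clamp key's grip, on the key's axis, half-way up the grip; z up along the key, x and y square to the grip's flats. From the top: square grip 26 x 26 mm, 36 mm high; shank 16 mm diameter, 15 mm long; flange 32 mm diameter, 5 mm thick; square foot 14 x 14 mm, 20 mm long, flats parallel to the grip's. About 0.22 kg. Starts upright in its stand, at any yaw.
- key_tip (a point): Centre of the underside of the key's square foot, 58 mm below the centre of the grip; same axes as key_grip.
- key_stand: Wooden key stand, 70 x 70 x 26 mm, fixed to the bench, origin at the centre of its underside. The key's foot hangs loose in its round hole (24 mm) and the key's flange rests on its top. Stands left or right; the vice is on the other side.
- socket_mouth (a point): Centre of the mouth of the vice's square socket, 52 mm above the bench; x along the vice towards the jaws, z up. Socket 15.6 mm square, 22.5 mm deep, chamfered, in the top of a round steel boss, 44 mm diameter; its flats start at an unknown angle, not told by these axes: find it by feel or sight. Key home: flange on the boss, tip 20 mm below the mouth.
- vice: Small grey vice, 170 x 70 mm, up to 52 mm high, fixed to the bench; origin at the centre of its underside, x from the socket to the jaws. Turning the boss clockwise (from above) closes the jaw, 5 mm per radian, against about 0.12 N m of friction; it stays where left. Pressing and turning lightly with an unseated key does not turn it.
- jaw (a joint): Travel of the vice's moving jaw in m: 0 fully open (34 mm between the jaw faces), growing as it closes; starts between 0 and about 0.003. With the cap screw's 19 mm head gripped it reads about 0.0148 and goes no further; the turning moment then climbs above 0.12 N m.
- screw: Socket cap screw, 52 mm high, standing on its head (19 mm diameter, 12 mm high) on the vice's bed between the jaws, about 85 mm from the socket along the vice, its top 70 mm above the bench; origin at the centre of its underside, z up. Not handled.
- bowl: Bystander: small glazed crucible, 50 mm diameter, 42 mm high; origin at the centre of its underside.
- dropper_bottle: Bystander: dark dropper bottle, 33 mm diameter, 102 mm high; origin at the centre of its underside.
- cup: Bystander: empty pale cup, 60 mm diameter, 101 mm high; origin at the centre of its underside.
Not all that is in view belongs to the job. What is shaped like the part that bears key_grip but yellow is not meant.

How it is judged:
By the outcome, as a careful person would: the job done as asked, in the order asked, and still so for the second after the job is handed in, with the robot touching nothing.
It also fails if it takes over 72 s, if anything falls off the work surface, if the arm or the gripper's body presses on something with over 40 N, if the wrist force passes 120 N, or if a joint passes its speed limit or range.

## Working session

There is one attempt and no reset: what is moved stays moved. The work goes in short steps, Python scripts to look and compute and a shell command to move; the robot and the scene stay as the last step left them, time stands still between calls to the robot, and variables do not carry over. Pictures are saved under pics/ and viewed, at most 11 in all, crops included, and the job is handed in when it is done.

```bash
mkdir -p pics; ls; cat > h.py <<'E'
import numpy as np,cv2
from workcell import manip,eyes,job
from scipy.spatial.transform import Rotation as R
def cam(n):
    o=manip.get_obs(); im,d=eyes.camera(n); p=eyes.camera_params(n)
    if 'world_from_camera' in p: T=np.array(p['world_from_camera'])
    else:
        W=np.eye(4);W[:3,:3]=R.from_quat(o['ee_rot']).as_matrix();W[:3,3]=o['position'];T=W@np.array(p['hand_eye'])
    return im,d,p,T
def ray(p,T,u,v,z):
    r=T[:3,:3]@np.array([(u-p['cx'])/p['fx'],(v-p['cy'])/p['fy'],1]);c=T[:3,3]
    return c+r*(z-c[2])/r[2]
def cloud(d,p,T):
    v,u=np.mgrid[:d.shape[0],:d.shape[1]]
    P=np.stack([(u-p['cx'])/p['fx']*d,(v-p['cy'])/p['fy']*d,d],-1)
    return P@T[:3,:3].T+T[:3,3]
def save(n,im): cv2.imwrite('pics/'+n+'.png',im[...,::-1])
E
python3 - <<'E'
from h import *
a,d,p,T=cam('scene');b,d2,p2,T2=cam('side')
np.savez('a.npz',a=a,d=d,b=b,d2=d2)
save('scene',cv2.resize(a,(768,576)));save('side',cv2.resize(b,(768,576)))
o=manip.get_obs();print(o)
print(T.round(3),T2.round(3),eyes.camera_params('wrist'),manip.hold_point_z)
E
```

```text
pics
{'clock': 0.1, 'joint_pos': array([ 1.24539   ,  0.33279694, -0.06471876,  1.46081503,  0.02159578,
        1.34990026, -0.08846688]), 'joint_velocities': array([-5.38556122e-05, -4.92609329e-04,  8.31799693e-04, -8.49815529e-04,
       -9.36423548e-04, -5.38378554e-04,  1.29875957e-03]), 'tau': array([ 2.78453830e-03, -6.26746202e+01,  4.99167654e-02, -3.92435002e+01,
        1.62978249e-02,  6.93810551e-03, -1.14420669e-05]), 'position': array([ 0.18629049, -0.59625824,  0.23062306]), 'ee_rot': array([ 9.88555086e-01,  1.50859099e-01, -1.13929547e-04, -6.01456188e-04]), 'ft_force': array([-0.46864735, -0.24592515,  0.12982962]), 'torque': array([-0.0478824 , -0.01941159, -0.00841097]), 'grasp_force': 0.0, 'grip_width': 1.0000273818838095}
[[ 0.783 -0.464  0.415  0.22 ]
 [-0.623 -0.597  0.506 -0.419]
 [ 0.013 -0.655 -0.756  0.709]
 [ 0.     0.     0.     1.   ]] [[ 1.     0.03  -0.007  0.593]
 [ 0.021 -0.487  0.873 -0.709]
 [ 0.023 -0.873 -0.488  0.479]
 [ 0.     0.     0.     1.   ]] {'fx': 294.1412555465223, 'fy': 294.1412555465223, 'cx': 257.08367547243245, 'cy': 192.1560965538704, 'hand_eye': array([[ 6.86949580e-04, -9.50336285e-01, -3.11224152e-01,
         8.00946742e-02],
       [ 9.99999714e-01,  7.51547099e-04, -8.76316757e-05,
         8.47953108e-04],
       [ 3.17179170e-04, -3.11224003e-01,  9.50336529e-01,
        -1.42315703e-01],
       [ 0.00000000e+00,  0.00000000e+00,  0.00000000e+00,
         1.00000000e+00]])} 0.0187
```

View pics/scene.png

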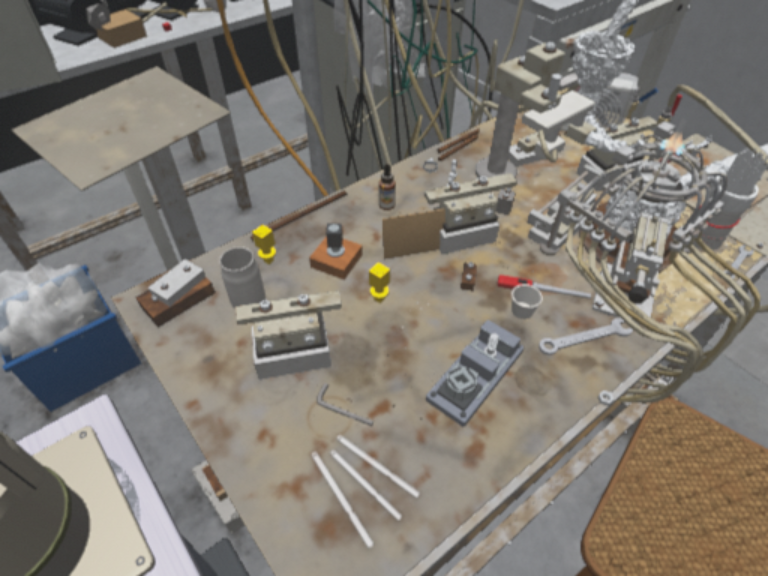

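View pics/side.png

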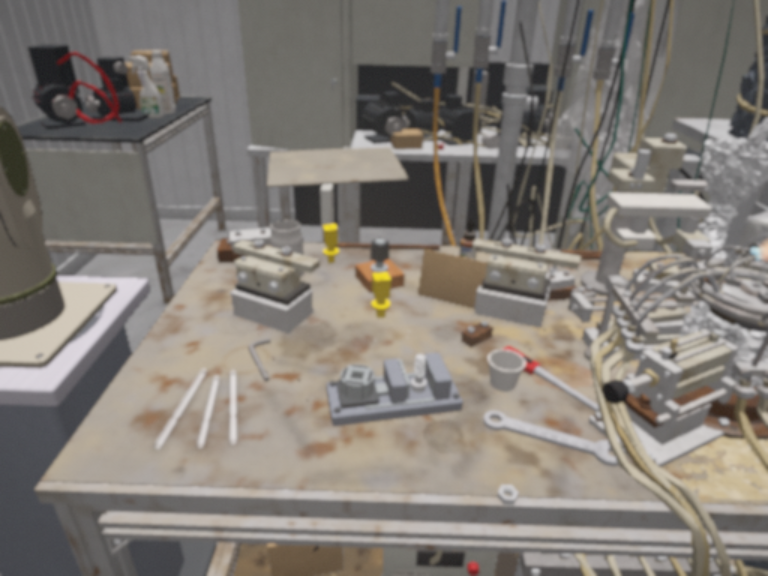

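Candidates for the key: dark steel key in the brick-coloured stand, scene (335,237) / side (380,250). The yellow look-alikes at scene (264,241) and (379,280) are not meant. The vice socket is at scene (461,380) / side (357,378), the screw at scene (493,343), the bowl at (526,300), the bottle at (387,187) and the cup at (240,275). I choose the dark one and check it in a close crop.

```bash
python3 - <<'E'
from h import *
z=np.load('a.npz');a,d,b,d2=[z[k] for k in('a','d','b','d2')]
for n,im,dd,box,sx in(('scene',a,d,(205,148,245,185),0),('side',b,d2,(235,155,275,195),0)):
    p=eyes.camera_params(n);T=np.array(p['world_from_camera']);C=cloud(dd,p,T)
    lst=dict(scene=dict(keytop=(223,151),stand=(224,180),yel1=(252,134+1),yel2=(176,116),sock=(307,253),screw=(328,225),cup=(160,125),bowl=(351,145)),side=dict(keytop=(253,160),yel1=(254,185),sock=(238,247),screw=(279,240)))[n]
    for k,(u,v) in lst.items(): print(n,k,C[v,u].round(3))
    # top-surface masks by height
    m=(C[...,2]>.076)&(C[...,2]<.088)&(np.hypot(*(np.moveaxis(C[...,:2],-1,0)-C[lst['keytop'][1],lst['keytop'][0],:2][:,None,None]))<.035)&(dd>0)
    print('grip top',C[m].mean(0).round(4),m.sum())
    s0=C[lst['sock'][1],lst['sock'][0],:2]
    m=(abs(C[...,2]-.052)<.004)&(np.hypot(C[...,0]-s0[0],C[...,1]-s0[1])<.04)
    (cx,cy),r=cv2.minEnclosingCircle(C[m][:,:2].astype(np.float32));print('boss',cx,cy,r,m.sum(),C[m].mean(0).round(4))
c1=cv2.resize(a[135:190,195:265],(560,440),interpolation=cv2.INTER_CUBIC)
c2=cv2.resize(a[205:285,280:352],(240,267),interpolation=cv2.INTER_CUBIC)
o=np.zeros((440,800,3),np.uint8);o[:,:560]=c1;o[:267,560:]=c2;save('crop',o)
E
```

```text
scene keytop [0.58  0.171 0.081]
scene stand [0.554 0.135 0.02 ]
scene yel1 [ 0.741  0.256 -0.004]
scene yel2 [ 1.076  1.585 -0.879]
scene sock [ 0.567 -0.165  0.03 ]
scene screw [ 0.634 -0.156  0.068]
scene cup [ 0.883  1.417 -0.762]
scene bowl [ 0.947  0.038 -0.003]
grip top [0.576  0.1675 0.0794] 69
boss 0.5705192685127258 -0.16527175903320312 0.03712616115808487 233 [ 0.5647 -0.1714  0.0494]
side keytop [0.576 0.17  0.086]
side yel1 [0.582 0.043 0.078]
side sock [ 0.557 -0.161  0.051]
side screw [ 0.635 -0.158  0.068]
grip top [0.5748 0.1679 0.0819] 68
boss 0.5657663345336914 -0.16339010000228882 0.033831533044576645 293 [ 0.5589 -0.1716  0.0523]
```

View pics/crop.png

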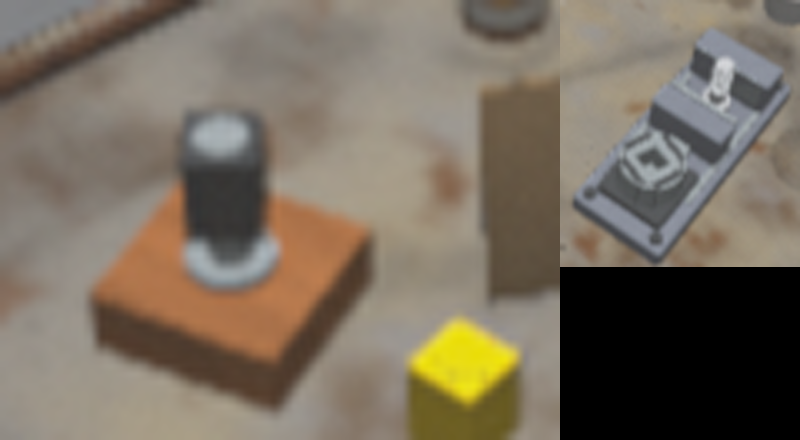

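Crop: the dark key stands with its flange on the brick stand, crop (225,180). The yellow cube-topped thing at (465,380) is the decoy. The inset shows the boss with its square socket hole. I will look from the wrist above the socket on the way to the key.

```bash
python3 -m crank '[[[8.5,3.1,3.6,-0.5,0,0,0],[8.5,3.1,3.6,-0.5,0,0,0],[8.5,3.1,3.6,-0.5,0,0,0],[8.5,3.1,3.6,-0.5,0,0,0],[8.5,3.1,3.6,-0.5,0,0,0],[8.5,3.1,3.6,-0.5,0,0,0],[8.5,3.1,3.6,-0.5,0,0,0],[8.5,3.1,3.6,-0.5,0,0,0],[8.5,3.1,3.6,-0.5,0,0,0],[8.5,3.1,3.6,-0.5,0,0,0],[8.5,3.1,3.6,-0.5,0,0,0],[8.5,3.1,3.2,-0.5,0,0,0],[6,0,0,0,0,0,0],[6,0,0,0,0,0,0]]]' 40
python3 - <<'E'
from h import *
im,d,p,T=cam('wrist');np.savez('w1.npz',im=im,d=d,T=T);C=cloud(d,p,T)
save('w1',cv2.resize(im,(768,576)));print(manip.get_obs()['position'],manip.get_obs()['joint_pos'].round(2))
E
```

```text
clock: 1.85
position: [0.558, -0.1691, 0.1709]
ee_rot: [0.989, 0.151, -0.0, 0.0]
ft_force: [-0.4, -0.4, 0.3]
grip_width: 0.701
grasp_force: 0.0
[ 0.55774138 -0.169698    0.17109608] [ 0.57  0.31 -0.43  1.64  0.14  1.22 -1.15]
```

View pics/w1.png

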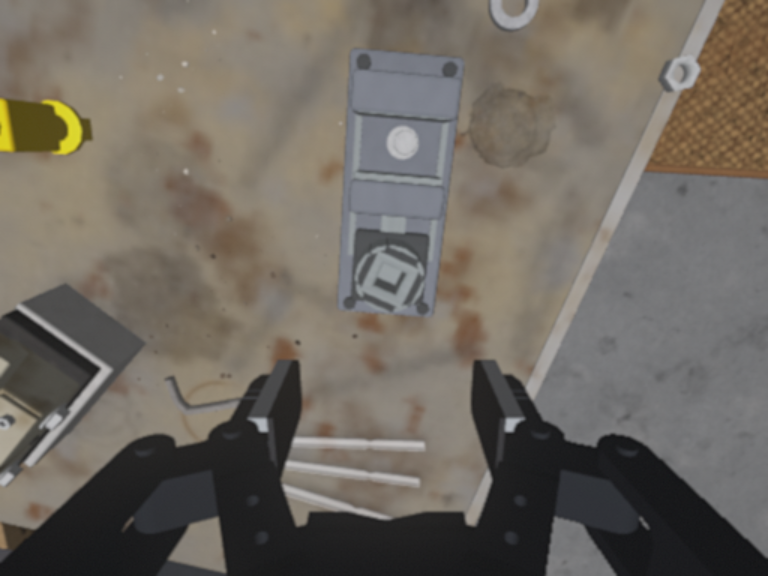

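The wrist view shows the vice at the centre, the boss with its square socket at (391,278), the screw at (403,142) and a decoy at the left edge. Next I measure the boss centre and the square's angle.

```bash
python3 - <<'E'
from h import *
z=np.load('w1.npz');im,d,T=z['im'],z['d'],z['T'];p=eyes.camera_params('wrist');C=cloud(d,p,T)
u0,v0,u1,v1=228,150,294,216
c=im[v0:v1,u0:u1];g=cv2.cvtColor(cv2.resize(c,None,fx=8,fy=8,interpolation=cv2.INTER_CUBIC),cv2.COLOR_RGB2GRAY)
m=((g>135).astype(np.uint8))*255
o=cv2.cvtColor(np.hstack([g]),cv2.COLOR_GRAY2BGR)
cs,_=cv2.findContours(m,cv2.RETR_TREE,cv2.CHAIN_APPROX_NONE)
for k in cs:
    if cv2.contourArea(k)<1500: continue
    P=np.array([ray(p,T,u0+(x+.5)/8-.5,v0+(y+.5)/8-.5,.052)[:2] for x,y in k[:,0]],np.float32)*1000
    r=cv2.minAreaRect(P);print([np.round(q,1) for q in r],'circ',cv2.minEnclosingCircle(P),cv2.contourArea(P))
    cv2.drawContours(o,[k],-1,(0,0,255),1)
cv2.imwrite('pics/boss.png',o)
m=(abs(C[...,2]-.052)<.003)&(np.hypot(C[...,0]-.561,C[...,1]+.17)<.035)
print('z',np.median(C[m][:,2]),C[m].mean(0))
s=ray(p,T,403/1.5,142/1.5,.07);print('screw',s)
E
```

```text
[array([ 538.7, -169. ]), array([15.6,  2.7]), np.float64(81.9)] circ ((538.99755859375, -169.05255126953125), 7.810593128204346) 29.198087175376713
[array([ 561.6, -152.1]), array([ 2.7, 17.4]), np.float64(83.8)] circ ((561.5328979492188, -153.10552978515625), 8.697651863098145) 22.695762005634606
[array([ 558.9, -172.2]), array([34.9, 35.6]), np.float64(83.1)] circ ((558.9561767578125, -172.1508026123047), 21.870637893676758) 815.3560198573396
[array([ 559.4, -171.6]), array([17.4, 17.2]), np.float64(83.0)] circ ((559.269287109375, -171.64736938476562), 11.499547958374023) 158.20801834436134
[array([ 588.4, -189.4]), array([23. ,  4.2]), np.float64(15.1)] circ ((588.59130859375, -189.8998260498047), 11.583000183105469) 74.21396781736985
[array([ 590.1, -164.2]), array([ 4.5, 15.2]), np.float64(17.4)] circ ((590.9134521484375, -163.99037170410156), 7.668856143951416) 58.989101604092866
[array([ 575.9, -142.1]), array([19.2,  4.3]), np.float64(10.2)] circ ((576.0518798828125, -143.08749389648438), 9.66028118133545) 62.55562296323478
z 0.051607921929871625 [ 0.55970341 -0.17208488  0.05158119]
screw [ 0.63809526 -0.15439985  0.07      ]
```

View pics/boss.png

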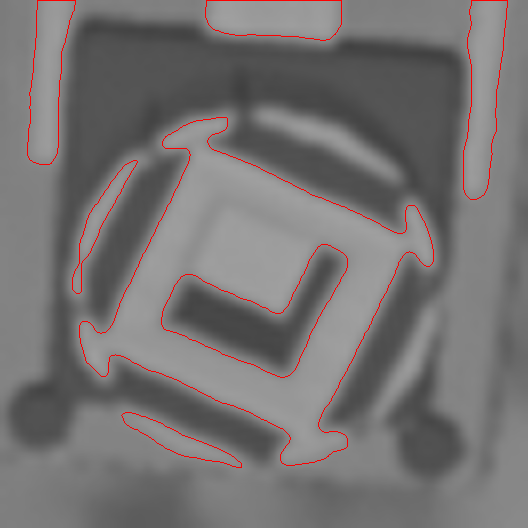

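The boss shows at the crop centre. The square's flats are at −7° (mod 90) in world yaw, and the socket centre is about (0.559, −0.172). On to the key.

```bash
python3 -m crank '[[[6,0.2,4.2,0.3,0,0,0],[6,0.2,4.2,0.3,0,0,0],[6,0.2,4.2,0.3,0,0,0],[6,0.2,4.2,0.3,0,0,0],[6,0.2,4.2,0.1,0,0,0],[6,0.2,4.2,0,0,0,0],[6,0.2,4.2,0,0,0,0],[6,0.3,4.3,0,0,0,0],[6,0,0,0,0,0,0],[6,0,0,0,0,0,0]]]'
python3 - <<'E'
from h import *
im,d,p,T=cam('wrist');np.savez('w2.npz',im=im,d=d,T=T);C=cloud(d,p,T)
m=((abs(C[...,2]-.082)<.006)&(np.hypot(C[...,0]-.575,C[...,1]-.168)<.03)).astype(np.uint8)
print(m.sum(),np.median(C[m>0][:,2]))
ys,xs=np.nonzero(m);print(xs.min(),xs.max(),ys.min(),ys.max())
k=max(cv2.findContours(cv2.resize(m*255,None,fx=4,fy=4,interpolation=cv2.INTER_CUBIC)//128,cv2.RETR_EXTERNAL,cv2.CHAIN_APPROX_NONE)[0],key=cv2.contourArea)
P=np.array([ray(p,T,(x+.5)/4-.5,(y+.5)/4-.5,.082)[:2] for x,y in k[:,0]],np.float32)*1000
print(cv2.minAreaRect(P))
cx,cy=int(xs.mean()),int(ys.mean())
c=im[max(0,cy-50):cy+50,cx-50:cx+50];save('key',cv2.resize(c,None,fx=6,fy=6,interpolation=cv2.INTER_CUBIC))
print(cx,cy,manip.get_obs()['position'])
E
```

```text
clock: 3.15
position: [0.5757, 0.1666, 0.1843]
ee_rot: [0.989, 0.15, -0.0, 0.001]
ft_force: [-0.3, 0.0, 0.3]
grip_width: 0.705
grasp_force: 0.0
863 0.08209885831197133
232 271 169 206
((578.3075561523438, 171.47677612304688), (27.162948608398438, 26.919878005981445), 52.60456466674805)
251 187 [0.57576805 0.16615958 0.18427045]
```

View pics/key.png

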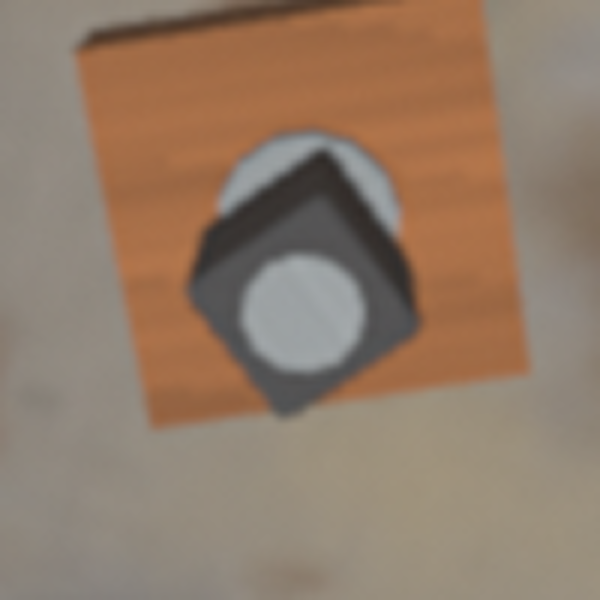

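The crop shows the key's square top with a bright disc at crop (303,312), flats at about 52.6°. I turn the tool to match, look again and then descend.

```bash
python3 -m crank '[[[6,0.1,0.2,0,0,0,7],[6,0.1,0.2,0,0,0,7],[6,0,0,0,0,0,7],[6,0,0,0,0,0,7],[6,0,0,0,0,0,7],[6,0,0,0,0,0,0],[6,0,0,0,0,0,0]]]'
cat >> h.py <<'E'
def keytop(im,d,p,T,x,y,z):
    C=cloud(d,p,T)
    m=((abs(C[...,2]-z)<.0025)&(np.hypot(C[...,0]-x,C[...,1]-y)<.03)).astype(np.uint8)
    k=max(cv2.findContours(m,cv2.RETR_EXTERNAL,cv2.CHAIN_APPROX_NONE)[0],key=cv2.contourArea)
    P=np.array([ray(p,T,a,b,z)[:2] for a,b in k[:,0]],np.float32)*1000
    g=cv2.cvtColor(im,cv2.COLOR_RGB2GRAY);b=((g>115)&(cv2.erode(m,np.ones((5,5)))>0)).astype(np.uint8)
    M=cv2.moments(b,True);dc=ray(p,T,M['m10']/M['m00'],M['m01']/M['m00'],z) if M['m00'] else None
    return cv2.minAreaRect(P),dc,M['m00'],np.median(C[m>0][:,2])
def yaw():
    o=manip.get_obs();X=R.from_quat(o['ee_rot']).as_matrix()
    return np.degrees(np.arctan2(X[1,0],X[0,0])),X[:,2].round(4)
E
python3 - <<'E'
from h import *
z=np.load('w2.npz');p=eyes.camera_params('wrist')
print(keytop(z['im'],z['d'],p,z['T'],.577,.17,.082))
print(keytop(*cam('wrist'),.577,.17,.082));print(manip.get_obs()['position'],yaw())
E
```

```text
clock: 4.08
position: [0.5776, 0.1714, 0.1844]
ee_rot: [0.898, 0.439, -0.0, 0.0]
ft_force: [0.4, 0.2, -1.2]
grip_width: 0.705
grasp_force: 0.0
(((578.0394287109375, 171.3866424560547), (25.994861602783203, 25.928220748901367), 52.6109733581543), array([0.5771961, 0.1708447, 0.082    ]), 242.0, np.float64(0.082128148423446))
(((578.0347290039062, 172.03787231445312), (24.7781982421875, 24.81726837158203), 52.15968704223633), array([0.57767062, 0.17150713, 0.082     ]), 239.0, np.float64(0.08211616884153342))
[0.577552   0.17164186 0.18436526] (np.float64(52.157129048537854), array([ 2.e-04, -4.e-04, -1.e+00]))
```

```bash
python3 -m crank '[[[6,0,0,-4,0,0,0],[6,0,0,-4,0,0,0],[6,0,0,-3,0,0,0],[6,0,0,-2,0,0,0],[6,0,0,-0.5,0,0,0],[6,0,0,0,0,0,0],[2,0,0,0,0,0,0],[2,0,0,0,0,0,0],[2,0,0,0,0,0,0],[2,0,0,0,0,0,0],[2,0,0,0,0,0,0],[2,0,0,0,0,0,0],[2,0,0,0,0,0,0]]]' 50
```

```text
clock: 5.75
position: [0.578, 0.1726, 0.0504]
ee_rot: [0.897, 0.441, 0.001, 0.0]
ft_force: [-1.3, -0.4, 7.6]
grip_width: 0.293
grasp_force: 49.8
```

```bash
python3 -m crank '[[[2,0,0,1,0,0,0],[2,0,0,3,0,0,0],[2,0,0,4,0,0,0],[2,0,0,2,0,0,0],[2,-0.2,-3.4,0,0,0,3.1],[2,-0.2,-3.4,0,0,0,3.1],[2,-0.2,-3.4,0,0,0,3.1],[2,-0.2,-3.4,0,0,0,3.1],[2,-0.2,-3.4,0,0,0,3.1],[2,-0.2,-3.5,0,0,0,3.1],[2,-0.2,-3.5,0,0,0,3.1],[2,-0.2,-3.5,0,0,0,3.1],[2,-0.2,-3.5,0,0,0,3.1],[2,-0.1,-3.5,0,0,0,3.1],[2,0,0,0,0,0,0],[2,0,0,0,0,0,0],[2,0,0,0,0,0,0]]]'
python3 - <<'E'
from h import *
print(manip.get_obs()['position'],yaw(),manip.get_obs()['joint_pos'].round(2))
im,d,p,T=cam('wrist');np.savez('w3.npz',im=im,d=d,T=T);zz=manip.get_obs()['position'][2]+.032
C=cloud(d,p,T)
try: print(keytop(im,d,p,T,.559,-.172,zz))
except Exception as e: print(e)
s,ds,ps,Ts=cam('scene');b,db,pb,Tb=cam('side');np.savez('s3.npz',s=s,b=b)
o=np.zeros((400,780,3),np.uint8);o[:384,:384]=cv2.resize(im[:,96:416],(384,384))if 0 else cv2.resize(im[96:384,100:388],(384,384));o[:384,390:774]=cv2.resize(b[190:290,190:290],(384,384),interpolation=cv2.INTER_CUBIC);save('w3',o)
E
```

```text
clock: 7.88
position: [0.5585, -0.1712, 0.1492]
ee_rot: [0.746, 0.665, 0.0, -0.0]
ft_force: [0.7, 0.9, -2.9]
grip_width: 0.299
grasp_force: 49.7
[ 0.55846609 -0.17121136  0.14924386] (np.float64(83.43913874455974), array([-1.e-04,  4.e-04, -1.e+00])) [ 0.75  0.38 -0.65  1.65  0.24  1.2  -0.07]
(((559.6466674804688, -171.0090789794922), (26.58106803894043, 39.16826629638672), 84.76587677001953), array([ 0.55912358, -0.17258708,  0.18130198]), 953.0, np.float64(0.18091054035372767))
```

View pics/w3.png

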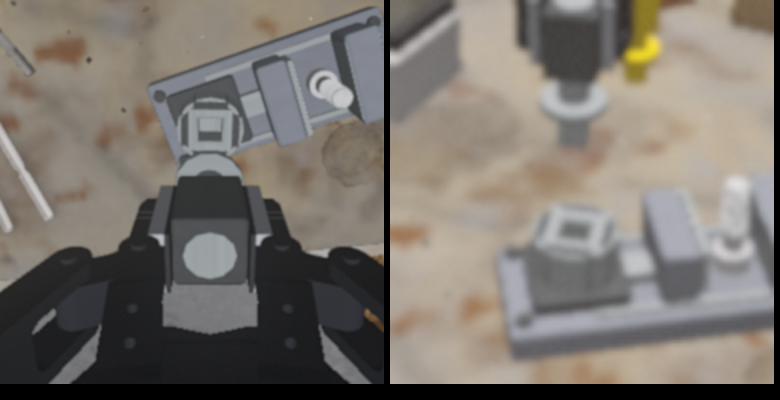

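The picture shows the gripped key (disc at about (210,257)) with the socket straight ahead of the foot at (210,125). In the side view on the right the foot hangs above the socket. I measure both centres.

```bash
python3 - <<'E'
from h import *
z=np.load('w3.npz');im,d,T=z['im'],z['d'],z['T'];p=eyes.camera_params('wrist')
C=cloud(d,p,T)
g=cv2.cvtColor(im,cv2.COLOR_RGB2GRAY)
print('top depth pt',C[288,257],C[288,250],C[288,265])
def ana(u0,v0,u1,v1,th,zz,amin,inv=False):
    c=cv2.resize(g[v0:v1,u0:u1],None,fx=8,fy=8,interpolation=cv2.INTER_CUBIC);m=((c>th)!=inv).astype(np.uint8)
    for k in cv2.findContours(m,cv2.RETR_TREE,cv2.CHAIN_APPROX_NONE)[0]:
        if cv2.contourArea(k)<amin: continue
        P=np.array([ray(p,T,u0+(x+.5)/8-.5,v0+(y+.5)/8-.5,zz)[:2] for x,y in k[:,0]],np.float32)*1000
        M=cv2.moments(P)
        print(zz,[np.round(q,1) for q in cv2.minAreaRect(P)],'circ',cv2.minEnclosingCircle(P),'cen',M['m10']/M['m00'],M['m01']/M['m00'])
ana(230,160,286,212,135,.052,1500)
print('--disc');ana(228,262,288,310,120,C[288,257][2],3000)
E
```

```text
top depth pt [ 0.55918888 -0.17154256  0.18301579] [ 0.55602537 -0.17211292  0.18175031] [ 0.56251853 -0.17362478  0.18069143]
0.052 [array([ 538.5, -169.7]), array([18.8,  3.1]), np.float64(82.1)] circ ((539.4868774414062, -169.80856323242188), 9.42065143585205) cen 538.8166527221922 -170.46555522530616
0.052 [array([ 559.4, -171.1]), array([34.2, 48.6]), np.float64(83.5)] circ ((558.4411010742188, -176.28097534179688), 25.286418914794922) cen 559.400126100915 -172.24968934518287
0.052 [array([ 559.2, -171.4]), array([16.3, 17. ]), np.float64(83.0)] circ ((559.32177734375, -171.15528869628906), 11.202323913574219) cen 558.7941847288874 -174.13551848559837
0.052 [array([ 562.1, -151.6]), array([ 2.4, 16.5]), np.float64(81.6)] circ ((561.9968872070312, -152.336181640625), 8.226006507873535) cen 562.3799226976622 -151.79085548670406
0.052 [array([ 582.4, -158. ]), array([14.2,  4.3]), np.float64(85.2)] circ ((584.4669189453125, -158.2226104736328), 7.110799312591553) cen 583.1758468983903 -156.5296933377504
--disc
0.18301578599020274 [array([ 559.2, -171.3]), array([17.2, 17.2]), np.float64(37.4)] circ ((559.2705078125, -171.40406799316406), 8.858139991760254) cen 559.2023078416414 -171.37851842452162
```

```bash
python3 -m crank '[[[2,0,0,-2,0,0,0],[2,0,0,-2,0,0,0],[2,0,0,-0.8,0,0,0],[2,0,0,0,0,0,0],[2,0,0,-0.2,0,0,0],[2,0,0,-0.2,0,0,0],[2,0,0,-0.2,0,0,0],[2,0,0,0,0,0,0]]]'; python3 -c "
from h import *
o=manip.get_obs();print(o['position'],yaw(),o['ft_force'],o['torque'])"
```

```text
clock: 9.02
position: [0.5587, -0.1727, 0.0961]
ee_rot: [0.747, 0.665, 0.0, 0.0]
ft_force: [-2.0, -0.2, 3.3]
grip_width: 0.298
grasp_force: 50.6
[ 0.55873645 -0.17265314  0.09608604] (np.float64(83.34631897920045), array([ 9.e-04, -5.e-04, -1.e+00])) [-2.0079305  -0.23847695  3.27426188] [ 0.04517226  0.51747482 -0.05049779]
```

```bash
python3 -m crank '[[[2,0,0,-0.1,0,0,0],[2,0,0,-0.1,0,0,0],[2,0,0,-0.1,0,0,0],[2,0,0,0,0,0,0]]]'; python3 -c "
from h import *
o=manip.get_obs();print(o['position'],yaw(),o['ft_force'],o['torque'])"
```

```text
clock: 9.52
position: [0.5592, -0.1727, 0.0953]
ee_rot: [0.747, 0.665, 0.0, 0.001]
ft_force: [-9.7, 2.5, 25.3]
grip_width: 0.299
grasp_force: 53.5
[ 0.55919576 -0.17268188  0.09527093] (np.float64(83.3427918008432), array([ 0.0018, -0.0016, -1.    ])) [-9.65026346  2.5373794  25.3136479 ] [ 0.37217731  2.58690193 -0.07475768]
```

```bash
python3 -m crank '[[[2,-0.05,0.02,0,0,0,0],[2,-0.05,0.03,0,0,0,0],[2,0,0,0,0,0,0]]]'; python3 -c "
from h import *
o=manip.get_obs();print(o['position'],yaw(),o['ft_force'],o['torque'])"
```

```text
clock: 9.9
position: [0.5589, -0.1725, 0.0954]
ee_rot: [0.747, 0.665, 0.001, 0.002]
ft_force: [-5.9, 1.3, 21.3]
grip_width: 0.295
grasp_force: 53.0
[ 0.55888088 -0.17252943  0.09536045] (np.float64(83.34187364365953), array([ 0.0035, -0.0021, -1.    ])) [-5.91149063  1.27533633 21.29372759] [5.24601018e-02 1.61670812e+00 1.00192508e-03]
```

```bash
python3 -m crank '[[[2,-0.05,0.03,0,0,0,0],[2,-0.05,0.03,0,0,0,0],[2,0,0,0,0,0,0]]]'; python3 -c "
from h import *
o=manip.get_obs();print(o['position'],yaw(),o['ft_force'],o['torque'])"; python3 -m crank '[[[2,-0.05,0.03,0,0,0,0],[2,-0.05,0.03,0,0,0,0],[2,0,0,0,0,0,0]]]'; python3 -c "
from h import *
o=manip.get_obs();print(o['position'],yaw(),o['ft_force'],o['torque'])"
```

```text
clock: 10.28
position: [0.5586, -0.1724, 0.0955]
ee_rot: [0.747, 0.665, 0.001, 0.003]
ft_force: [-3.0, -1.0, 19.6]
grip_width: 0.297
grasp_force: 52.5
[ 0.55858807 -0.17238218  0.09548203] (np.float64(83.32800008836838), array([ 0.0053, -0.0026, -1.    ])) [-3.02993345 -0.99553265 19.59462039] [-0.35207573  0.73181464  0.00922293]
clock: 10.65
position: [0.5583, -0.1722, 0.0955]
ee_rot: [0.747, 0.665, 0.002, 0.003]
ft_force: [1.1, -2.4, 16.4]
grip_width: 0.293
grasp_force: 52.1
[ 0.55825575 -0.17222723  0.09554586] (np.float64(83.31853158293276), array([ 0.0069, -0.0031, -1.    ])) [ 1.08993968 -2.38465342 16.3706746 ] [-0.77537876 -0.19794898  0.00910629]
```

```bash
python3 -m crank '[[[2,0,0,0.4,0,0,0],[2,0.1,0.1,0.4,0,0,0],[2,0,0,0,0,0,0],[2,0,0,0,0,0,0]]]'; python3 - <<'E'
from h import *
o=manip.get_obs();print(o['position'],yaw(),o['ft_force'],o['torque'])
E
```

```text
clock: 11.15
position: [0.5561, -0.1698, 0.0999]
ee_rot: [0.747, 0.665, -0.0, -0.0]
ft_force: [-0.1, 0.3, -2.7]
grip_width: 0.296
grasp_force: 49.9
[ 0.55608004 -0.16975003  0.09991894] (np.float64(83.35436695741764), array([-7.e-04,  3.e-04, -1.e+00])) [-0.10248281  0.29424559 -2.69714141] [ 0.03670602 -0.03536272  0.02646132]
```

```bash
python3 -m crank '[[[2,0.26,-0.1,0,0,0,0],[2,0,0,0,0,0,0],[2,0,0,0,0,0,0]]]'; python3 - <<'E'
from h import *
im,d,p,T=cam('wrist');np.savez('w4.npz',im=im,d=d,T=T)
o=manip.get_obs();P=o['position'];print(P,o['ft_force'])
C=cloud(d,p,T);g=cv2.cvtColor(im,cv2.COLOR_RGB2GRAY)
zz=np.median(C[280:298,248:266,2]);print('ztop',zz)
def ana(u0,v0,u1,v1,th,zz,amin):
    c=cv2.resize(g[v0:v1,u0:u1],None,fx=8,fy=8,interpolation=cv2.INTER_CUBIC);m=(c>th).astype(np.uint8)
    for k in cv2.findContours(m,cv2.RETR_TREE,cv2.CHAIN_APPROX_NONE)[0]:
        if cv2.contourArea(k)<amin: continue
        Q=np.array([ray(p,T,u0+(x+.5)/8-.5,v0+(y+.5)/8-.5,zz)[:2] for x,y in k[:,0]],np.float32)*1000
        print(zz,cv2.minEnclosingCircle(Q))
ana(228,262,288,310,120,zz,3000)
s,ds,ps,Ts=cam('side')
o=np.zeros((570,784,3),np.uint8)
o[:568,:390]=cv2.resize(im[150:320,200:317],(390,568),interpolation=cv2.INTER_CUBIC)
o[:400,390:784]=cv2.resize(s[195:275,195:274],(394,400),interpolation=cv2.INTER_CUBIC);save('w4',o)
E
```

```text
clock: 11.52
position: [0.559, -0.1708, 0.1002]
ee_rot: [0.747, 0.665, 0.0, -0.0]
ft_force: [0.4, 1.3, -2.8]
grip_width: 0.292
grasp_force: 49.8
[ 0.55897006 -0.17084827  0.10027596] [-0.76261048 -0.06379733 -2.5523999 ]
ztop 0.13271902984385592
0.13271902984385592 ((559.6611938476562, -171.92941284179688), 8.980116844177246)
```

View pics/w4.png

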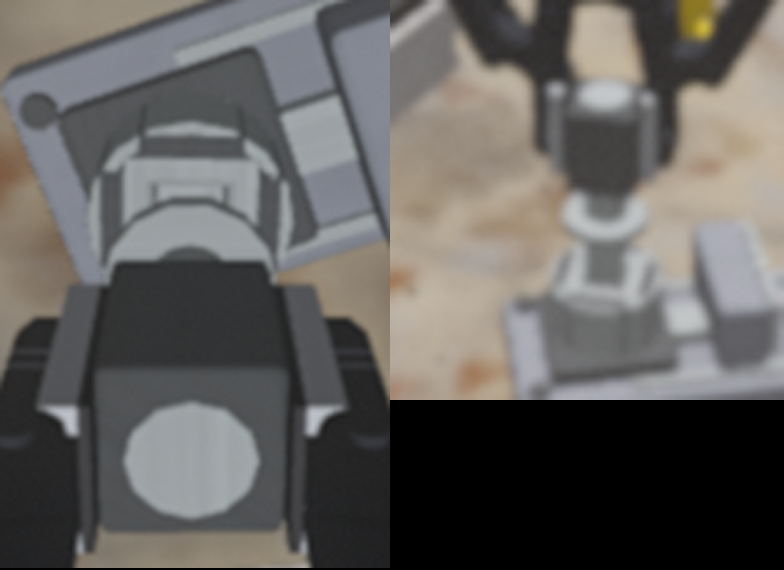

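Key disc (192,460) and socket hole (191,190) line up in the wrist view, and the foot sits over the hole in the side view. I descend again.

```bash
python3 -m crank '[[[2,-0.03,0.03,-0.3,0,0,0],[2,0,0,-0.1,0,0,0],[2,0,0,-0.1,0,0,0],[2,0,0,-0.1,0,0,0],[2,0,0,0,0,0,0]]]'; python3 - <<'E'
from h import *
o=manip.get_obs();print(o['position'],yaw(),o['ft_force'],o['torque'])
E
```

```text
clock: 12.25
position: [0.5586, -0.1706, 0.0943]
ee_rot: [0.747, 0.665, -0.0, -0.0]
ft_force: [0.2, -0.1, -1.7]
grip_width: 0.294
grasp_force: 49.8
[ 0.55864557 -0.17058262  0.09427146] (np.float64(83.34941554889507), array([-0.,  0., -1.])) [ 0.1987786  -0.07960047 -1.66303966] [-0.00775783 -0.03906347 -0.08148053]
```

It has gone below mouth level with no force, so it is entering. I continue home to about TCP z 0.076.

```bash
python3 -m crank '[[[2,0,0,-0.3,0,0,0],[2,0,0,-0.3,0,0,0],[2,0,0,-0.3,0,0,0],[2,0,0,-0.3,0,0,0],[2,0,0,0,0,0,0]]]'; python3 - <<'E'
from h import *
o=manip.get_obs();print(o['position'],yaw(),o['ft_force'],o['torque'])
E
```

```text
clock: 12.88
position: [0.5585, -0.1705, 0.082]
ee_rot: [0.747, 0.665, -0.0, -0.0]
ft_force: [-0.0, -0.1, -2.7]
grip_width: 0.295
grasp_force: 49.9
[ 0.55851807 -0.17053029  0.08202093] (np.float64(83.35409517944508), array([-4.e-04,  2.e-04, -1.e+00])) [-0.04257958 -0.13493506 -2.72820074] [-0.0280012  -0.00292573 -0.02980905]
```

```bash
python3 -m crank '[[[2,0,0,-0.3,0,0,0],[2,0,0,-0.2,0,0,0],[2,0,0,-0.1,0,0,0],[2,0,0,-0.1,0,0,0],[2,0,0,0,0,0,0]]]'; python3 - <<'E'
from h import *
o=manip.get_obs();print(o['position'],yaw(),o['ft_force'],o['torque'])
E
```

```text
clock: 13.5
position: [0.5587, -0.1706, 0.0763]
ee_rot: [0.747, 0.665, -0.0, 0.0]
ft_force: [-4.9, 1.0, 9.3]
grip_width: 0.296
grasp_force: 51.3
[ 0.55868828 -0.17058291  0.07631665] (np.float64(83.34987080688022), array([-1.e-04, -5.e-04, -1.e+00])) [-4.93112639  0.99783972  9.31625894] [0.26455233 1.25128278 0.01958077]
```

The key is home: flange on the boss, about 9 N. Next the first quarter turn clockwise, moving the TCP so that the key's axis stays put.

```bash
python3 -m crank '[[[2,0.02,0.005,0.05,0,0,-9],[2,0.02,0.005,0,0,0,-9],[2,0.02,0.005,0,0,0,-9],[2,0.02,0.005,0,0,0,-9],[2,0.02,0,0,0,0,-9],[2,0,0,0,0,0,0]]]'; python3 - <<'E'
from h import *
o=manip.get_obs();print(o['position'],yaw(),o['ft_force'],o['torque'])
E
```

```text
clock: 14.25
position: [0.5596, -0.1708, 0.0763]
ee_rot: [0.944, 0.329, -0.0, 0.001]
ft_force: [-4.3, -1.0, 5.5]
grip_width: 0.298
grasp_force: 50.9
[ 0.55956648 -0.17083891  0.0763485 ] (np.float64(38.390663856475264), array([-1.0e-04, -1.1e-03, -1.0e+00])) [-4.31267745 -1.00724716  5.50069193] [-0.33162875  1.05756292 -0.00249734]
```

```bash
python3 -m crank '[[[2,0,-0.01,0,0,0,-9],[2,0.01,-0.01,0,0,0,-9],[2,0.01,-0.01,0,0,0,-9],[2,0.01,-0.01,0,0,0,-9],[2,0.01,-0.01,0,0,0,-9],[2,0,0,0,0,0,0],[2,0,0,0,0,0,0]]]'; python3 - <<'E'
from h import *
o=manip.get_obs();print(o['position'],yaw(),o['ft_force'],o['torque'])
b,_,_,_=cam('side');im,_,_,_=cam('wrist')
o=np.zeros((400,800,3),np.uint8);o[:,:400]=cv2.resize(b[185:265,200:290],(400,400),interpolation=cv2.INTER_CUBIC);o[:,400:]=cv2.resize(im[100:320,150:370],(400,400));save('q1',o)
E
```

```text
clock: 15.12
position: [0.5596, -0.1714, 0.0763]
ee_rot: [0.998, -0.056, -0.0, 0.0]
ft_force: [-6.2, -0.1, 7.0]
grip_width: 0.3
grasp_force: 51.2
[ 0.55961541 -0.17144644  0.07630279] (np.float64(-6.433579409935938), array([-9.e-04, -9.e-04, -1.e+00])) [-6.1781223  -0.13649706  7.01689182] [-0.33520263  1.48543632 -0.1096035 ]
```

View pics/q1.png

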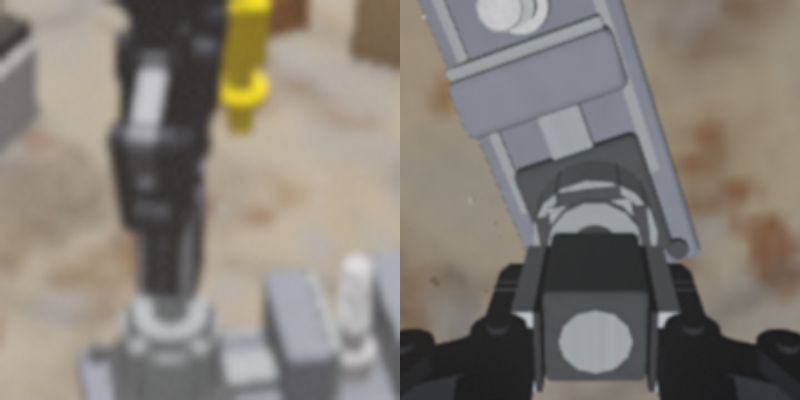

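The key is seated with its flange on the boss at left (170,315), and the jaw has moved toward the screw. I let go, rise, turn the hand +90° and look.

```bash
python3 -m crank '[[[6,0,0,0.05,0,0,0],[6,0,0,0,0,0,0],[6,0,0,0,0,0,0],[6,0,0,0,0,0,0],[6,0,0,1,0,0,0],[6,0,0,3,0,0,0],[6,0,0,3,0,0,10],[6,0,0,3,0,0,10],[6,0,0,0,0,0,10],[6,0,0,0,0,0,10],[6,0,0,0,0,0,10],[6,0,0,0,0,0,10],[6,0,0,0,0,0,10],[6,0,0,0,0,0,10],[6,0,0,0,0,0,10],[6,0,0,0,0,0,0],[6,0,0,0,0,0,0]]]'; python3 - <<'E'
from h import *
o=manip.get_obs();print(o['position'],yaw(),o['ft_force'],o['joint_pos'].round(2))
im,d,p,T=cam('wrist');print(keytop(im,d,p,T,.559,-.1716,.108))
C=cloud(d,p,T);m=(abs(C[...,2]-.052)<.004)
save('r',im)
E
```

```text
clock: 17.35
position: [0.5602, -0.171, 0.1767]
ee_rot: [0.748, 0.663, 0.0, 0.0]
ft_force: [0.5, -0.3, 0.2]
grip_width: 0.704
grasp_force: 0.0
[ 0.56016044 -0.17097491  0.17673349] (np.float64(83.12040273498472), array([ 5.e-04, -2.e-04, -1.e+00])) [ 0.47656321 -0.3439807   0.18755867] [ 0.7   0.34 -0.59  1.62  0.2   1.24 -0.05]
(((559.646240234375, -170.96397399902344), (25.307979583740234, 25.560171127319336), 83.18183135986328), array([ 0.55930038, -0.17218448,  0.108     ]), 348.0, np.float64(0.10809424094990835))
```

The key stands home with its top at 0.108 and flats at 83.2°. I take hold across the other pair.

```bash
python3 -m crank '[[[6,-0.08,-0.08,-4,0,0,0],[6,0,0,-3,0,0,0],[6,0,0,-2,0,0,0],[6,0,0,-1,0,0,0],[6,0,0,0,0,0,0],[2,0,0,0,0,0,0],[2,0,0,0,0,0,0],[2,0,0,0,0,0,0],[2,0,0,0,0,0,0],[2,0,0,0,0,0,0],[2,0,0,0,0,0,0],[2,0,0,0,0,0,0]]]' 50; python3 - <<'E'
from h import *
o=manip.get_obs();print(o['position'],yaw(),o['ft_force'],o['torque'])
E
```

```text
clock: 18.9
position: [0.5595, -0.1718, 0.0774]
ee_rot: [0.747, 0.665, 0.0, 0.0]
ft_force: [-3.7, -0.2, 5.6]
grip_width: 0.297
grasp_force: 49.7
[ 0.55946021 -0.17176589  0.07735084] (np.float64(83.34575855690784), array([ 6.e-04, -6.e-04, -1.e+00])) [-3.6702647  -0.21889003  5.60817424] [0.17033642 0.76279802 0.02927219]
```

```bash
python3 -m crank '[[[2,0,0,0,0,0,-9],[2,0,0,0,0,0,-9],[2,0,0,0,0,0,-9],[2,0,0,0,0,0,-9],[2,0,0,0,0,0,0]]]'>/dev/null; python3 - <<'E'
from h import *
o=manip.get_obs();print(o['clock'],o['position'],yaw(),o['ft_force'],o['torque'])
im,d,p,T=cam('wrist');np.savez('w6.npz',im=im,d=d,T=T)
E
python3 -m crank '[[[2,0,0,0,0,0,-4],[2,0,0,0,0,0,0]]]'>/dev/null; python3 - <<'E'
from h import *
o=manip.get_obs();print(o['clock'],o['position'],yaw(),o['ft_force'],o['torque'])
E
```

```text
19.525 [ 0.55901297 -0.17201499  0.0773606 ] (np.float64(47.19928609078646), array([-3.e-04, -1.e-03, -1.e+00])) [-5.54417204  0.60384265  6.35835947] [-0.01065259  1.15801704  0.00215331]
19.825 [ 0.5589758  -0.17195198  0.07736338] (np.float64(43.28166651872942), array([-4.e-04, -8.e-04, -1.e+00])) [-6.16509904 -0.33082466  8.02734918] [0.04053504 1.24499487 0.02413249]
```

```bash
cat > s.py <<'E'
from h import *
o=manip.get_obs();print(o['clock'],o['position'].round(4),yaw()[0].round(2),o['ft_force'].round(1),o['torque'].round(3),o['joint_pos'][6].round(3),o['tau'][6].round(3),round(o['grip_width'],3))
E
python3 -m crank '[[[2,0,0,0,0,0,-4]]]'>/dev/null; python3 s.py
python3 -m crank '[[[2,0,0,0,0,0,-4]]]'>/dev/null; python3 s.py
python3 -m crank '[[[2,0,0,0,0,0,-4]]]'>/dev/null; python3 s.py
```

```text
19.95 [ 0.559  -0.172   0.0774] 39.27 [-6.1 -0.   7.6] [0.019 1.329 0.15 ] -0.808 1.508 0.296
20.075 [ 0.5589 -0.1719  0.0774] 35.21 [-5.7  0.7  7.9] [0.041 1.371 0.133] -0.875 0.981 0.296
20.2 [ 0.5589 -0.172   0.0773] 31.21 [-5.8  0.3  7.7] [0.044 1.475 0.112] -0.94 0.963 0.296
```

```bash
for i in 1; do python3 -m crank '[[[2,0,0,0,0,0,-3]]]'>/dev/null; python3 s.py; done
python3 -m crank '[[[2,0,0,0,0,0,-3]]]'>/dev/null; python3 s.py
python3 -m crank '[[[2,0,0,0,0,0,-3]]]'>/dev/null; python3 s.py
python3 - <<'E'
from h import *
im,d,p,T=cam('wrist');np.savez('w7.npz',im=im,d=d,T=T)
save('jaw',cv2.resize(im[60:230,150:377],(796,596),interpolation=cv2.INTER_CUBIC))
E
```

```text
20.325 [ 0.5588 -0.172   0.0773] 28.23 [-6.   0.4  7.5] [-0.005  1.433  0.187] -0.989 0.547 0.298
20.45 [ 0.5588 -0.172   0.0774] 25.24 [-6.1  0.9  8.2] [0.011 1.497 0.086] -1.038 0.685 0.295
20.575 [ 0.5588 -0.172   0.0774] 22.24 [-6.6  1.6  8. ] [0.037 1.596 0.155] -1.087 0.691 0.294
```

View pics/jaw.png

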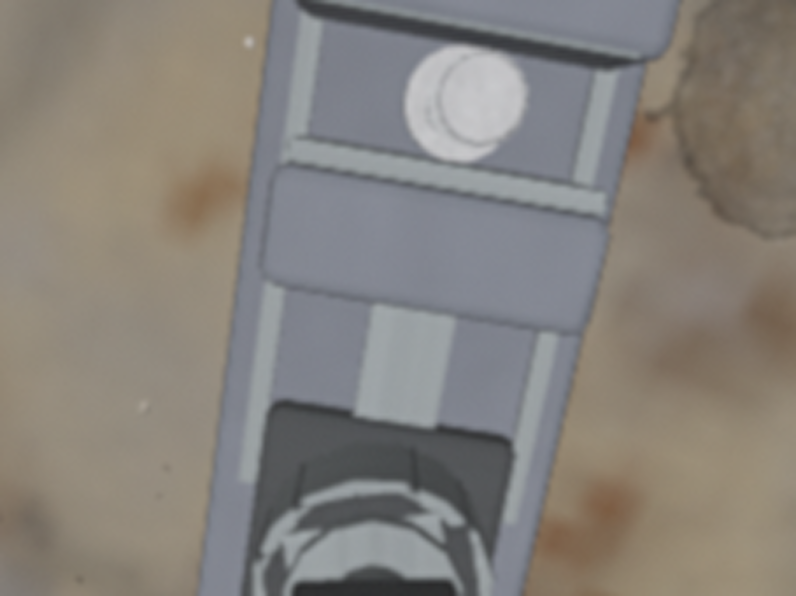

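The moving jaw face at (455,165) is right at the screw's head and the torque is still at friction level. I turn on in small steps.

```bash
python3 -m crank '[[[2,0,0,0,0,0,-3]]]'>/dev/null; python3 s.py
python3 -m crank '[[[2,0,0,0,0,0,-3]]]'>/dev/null; python3 s.py
python3 -m crank '[[[2,0,0,0,0,0,-3]]]'>/dev/null; python3 s.py
```

```text
20.75 [ 0.5587 -0.172   0.0774] 19.28 [-6.2  0.8  8.1] [0.011 1.654 0.159] -1.136 0.99 0.299
20.875 [ 0.5587 -0.172   0.0774] 16.24 [-6.6 -0.1  9. ] [0.088 1.662 0.117] -1.186 0.703 0.291
21.0 [ 0.5586 -0.1719  0.0773] 13.24 [-7.1  0.7  7.7] [0.083 1.735 0.179] -1.235 0.69 0.296
```

```bash
python3 -m crank '[[[2,0,0,0,0,0,-2]]]'>/dev/null; python3 s.py
python3 -m crank '[[[2,0,0,0,0,0,-2]]]'>/dev/null; python3 s.py
```

```text
21.125 [ 0.5586 -0.1719  0.0773] 11.27 [-7.4  0.6  9.2] [0.085 1.756 0.185] -1.268 0.259 0.298
21.25 [ 0.5586 -0.1719  0.0774] 9.28 [-7.4  1.2  8.8] [0.051 1.777 0.172] -1.301 0.378 0.298
```

```bash
python3 -m crank '[[[2,0,0,0,0,0,-2]]]'>/dev/null; python3 s.py
python3 -m crank '[[[2,0,0,0,0,0,-2]]]'>/dev/null; python3 s.py
python3 -m crank '[[[2,0,0,0,0,0,-2]]]'>/dev/null; python3 s.py
```

```text
21.375 [ 0.5586 -0.1719  0.0773] 7.29 [-7.1  0.1  8.6] [0.095 1.786 0.201] -1.333 0.361 0.294
21.5 [ 0.5586 -0.1719  0.0773] 5.28 [-7.3  1.3  9.1] [0.113 1.89  0.212] -1.366 0.336 0.293
21.625 [ 0.5586 -0.1718  0.0773] 3.29 [-6.5  1.2  8.7] [0.107 1.819 0.261] -1.399 0.308 0.297
```

```bash
python3 -m crank '[[[2,0,0,0,0,0,-2]]]'>/dev/null; python3 s.py
python3 -m crank '[[[2,0,0,0,0,0,-2]]]'>/dev/null; python3 s.py
python3 -m crank '[[[2,0,0,0,0,0,-2]]]'>/dev/null; python3 s.py
python3 - <<'E'
from h import *
im,d,p,T=cam('wrist');np.savez('w8.npz',im=im,d=d,T=T)
for f in('w6','w7','w8'):
    z=np.load(f+'.npz');C=cloud(z['d'],p,z['T']);a=np.radians(12.9);x=(C[...,0]-.5593)*np.cos(a)+(C[...,1]+.1716)*np.sin(a);y=-(C[...,0]-.5593)*np.sin(a)+(C[...,1]+.1716)*np.cos(a)
    m=(abs(C[...,2]-.05)<.004)&(abs(y)<.028)&(x>.03);h=np.histogram(x[m],np.arange(.03,.14,.002))[0];print(f,h)
    t=(C[...,2]>.064)&(abs(y)<.02)&(x>.06)&(x<.11)&(C[...,2]<.074);print('screw',x[t].mean(),y[t].mean(),t.sum())
E
```

```text
21.75 [ 0.5586 -0.1718  0.0773] 1.29 [-6.8  1.3  9.2] [0.062 1.867 0.333] -1.432 0.277 0.295
21.875 [ 0.5585 -0.1718  0.0773] -0.7 [-9.1  1.3  9. ] [0.151 1.912 0.348] -1.465 0.246 0.298
22.0 [ 0.5585 -0.1718  0.0773] -2.7 [-7.6  0.3  9.5] [0.121 1.96  0.283] -1.498 0.213 0.293
w6 [  0   0   0   0   0   0   0   0   0 148 296 318 315 324 325 329 335 333
 328 316 323 119   0  23  14  13  13   7   4   1   0   0 393 424 411 414
 416 419 417 431 432 436 357  57   0   0   0   0   0   0   0   0   0   0
   0]
screw 0.0821666802622748 -0.0011889510992119149 568
w7 [  0   0   0   0   0   0   0   0   0   0 131 310 333 329 340 345 352 349
 358 366 331 346 143   0   5   2   2   2   2   0   0   0 372 457 443 453
 456 459 468 478 468 479 423  78   0   0   0   0   0   0   0   0   0   0
   0]
screw 0.08439581169908304 -0.0016751176085388092 582
w8 [  0   0   0   0   0   0   0   0   0   0   0 157 312 340 333 338 350 344
 355 356 358 338 343 111   4   9   5   7   4   3   0   0 407 446 441 449
 444 456 458 475 456 471 387  62   0   0   0   0   0   0   0   0   0   0
   0]
screw 0.08566971170254556 -0.0021373765115560443 592
```

```bash
python3 -m crank '[[[2,0,0,0,0,0,-2]]]'>/dev/null; python3 s.py
python3 -m crank '[[[2,0,0,0,0,0,-2]]]'>/dev/null; python3 s.py
python3 -m crank '[[[2,0,0,0,0,0,0]]]'>/dev/null; python3 s.py
python3 - <<'E'
from h import *
im,d,p,T=cam('wrist');C=cloud(d,p,T);zz=.109
m=((abs(C[...,2]-zz)<.004)&(np.hypot(C[...,0]-.559,C[...,1]+.1716)<.022)).astype(np.uint8)
k=max(cv2.findContours(m,cv2.RETR_EXTERNAL,cv2.CHAIN_APPROX_NONE)[0],key=cv2.contourArea)
P=np.array([ray(p,T,a,b,zz)[:2] for a,b in k[:,0]],np.float32)*1000;print(cv2.minAreaRect(P))
z=dict(d=d,T=T);a=np.radians(12.9);x=(C[...,0]-.5593)*np.cos(a)+(C[...,1]+.1716)*np.sin(a);y=-(C[...,0]-.5593)*np.sin(a)+(C[...,1]+.1716)*np.cos(a)
m=(abs(C[...,2]-.05)<.004)&(abs(y)<.028)&(x>.03);print(np.histogram(x[m],np.arange(.03,.14,.002))[0][20:35])
t=(C[...,2]>.064)&(abs(y)<.02)&(x>.06)&(x<.11)&(C[...,2]<.074);print('screw',x[t].mean(),y[t].mean())
E
```

```text
22.175 [ 0.5585 -0.1717  0.0773] -4.67 [-8.2  0.9 10.1] [0.123 1.979 0.394] -1.53 0.377 0.296
22.3 [ 0.5584 -0.1717  0.0773] -6.69 [-7.8  1.5 10.5] [0.172 2.043 0.37 ] -1.564 0.148 0.295
22.425 [ 0.5584 -0.1717  0.0773] -6.66 [-8.4  0.9  9. ] [0.126 2.021 0.248] -1.563 -0.589 0.293
((560.833251953125, -171.46212768554688), (40.300941467285156, 29.346452713012695), 83.33404541015625)
[356 335 342 159   8   9   8   8   6   4   1   0 416 451 432]
screw 0.08585513460729871 -0.002202066750253876
```

```bash
python3 -m crank '[[[2,0,0,0,0,0,-2]]]'>/dev/null; python3 s.py
python3 -m crank '[[[2,0,0,0,0,0,-2]]]'>/dev/null; python3 s.py
python3 -m crank '[[[2,0,0,0,0,0,-2]]]'>/dev/null; python3 s.py
python3 - <<'E'
from h import *
im,d,p,T=cam('wrist');C=cloud(d,p,T)
a=np.radians(12.9);x=(C[...,0]-.5593)*np.cos(a)+(C[...,1]+.1716)*np.sin(a);y=-(C[...,0]-.5593)*np.sin(a)+(C[...,1]+.1716)*np.cos(a)
m=(abs(C[...,2]-.05)<.004)&(abs(y)<.028)&(x>.03);print(np.histogram(x[m],np.arange(.03,.14,.002))[0][20:35])
t=(C[...,2]>.064)&(abs(y)<.02)&(x>.06)&(x<.11)&(C[...,2]<.074);print('screw',x[t].mean(),y[t].mean())
E
```

```text
22.6 [ 0.5584 -0.1717  0.0774] -8.66 [-8.1  2.   9.6] [0.17  2.052 0.442] -1.596 0.382 0.295
22.725 [ 0.5584 -0.1717  0.0773] -10.68 [-8.2  2.  10.1] [0.208 2.144 0.485] -1.63 0.073 0.296
22.85 [ 0.5584 -0.1716  0.0773] -12.67 [-7.7  1.1 10.6] [0.174 2.173 0.522] -1.662 0.023 0.294
[338 332 335 223   7  15  12  10   7   8   1   0 406 441 434]
screw 0.08602178121975226 -0.002288684189364583
```

The torque has climbed steadily to 0.52 N m with the screw stopped, so it is held snugly. I let go, rise and check.

```bash
python3 -m crank '[[[2,0,0,0.05,0,0,2],[6,0,0,0,0,0,0],[6,0,0,0,0,0,0],[6,0,0,0,0,0,0],[6,0,0,0,0,0,0],[6,0,0,1,0,0,0],[6,0,0,3,0,0,0],[6,0,0,3,0,0,0],[6,0,0,3,0,0,0],[6,0,0,0,0,0,0],[6,0,0,0,0,0,0]]]'; python3 - <<'E'
from h import *
print(yaw());im,d,p,T=cam('wrist');print(keytop(im,d,p,T,.559,-.1716,.108))
C=cloud(d,p,T)
a=np.radians(12.9);x=(C[...,0]-.5593)*np.cos(a)+(C[...,1]+.1716)*np.sin(a);y=-(C[...,0]-.5593)*np.sin(a)+(C[...,1]+.1716)*np.cos(a)
m=(abs(C[...,2]-.05)<.004)&(abs(y)<.028)&(x>.03);print(np.histogram(x[m],np.arange(.03,.14,.002))[0][18:48])
t=(C[...,2]>.064)&(abs(y)<.02)&(x>.06)&(x<.11)&(C[...,2]<.074);print('screw',C[t].mean(0),x[t].mean(),y[t].mean())
b,_,_,_=cam('side')
o=np.zeros((400,800,3),np.uint8);o[:,:400]=cv2.resize(b[185:285,200:300],(400,400),interpolation=cv2.INTER_CUBIC);o[:,400:]=cv2.resize(im[20:240,150:370],(400,400));save('fin',o)
E
```

```text
clock: 24.28
position: [0.5591, -0.1717, 0.1767]
ee_rot: [0.996, -0.093, -0.0, 0.0]
ft_force: [-0.7, -0.6, 0.1]
grip_width: 0.707
grasp_force: 0.0
(np.float64(-10.657397234324437), array([-1.e-04, -1.e-04, -1.e+00]))
(((559.7266845703125, -172.554443359375), (26.008516311645508, 25.746065139770508), 2.9568803310394287), array([ 0.55881709, -0.17206541,  0.108     ]), 330.0, np.float64(0.1081574867705582))
[141 142 138 134 137   2   3   3   3   2   2   1   0   0 171 165 164 161
 167 168 167 166 175 165 143  12   0   0   0   0]
screw [ 0.64284332 -0.15474046  0.06962293] 0.08519867873529301 -0.0022170252951243864
```

View pics/fin.png

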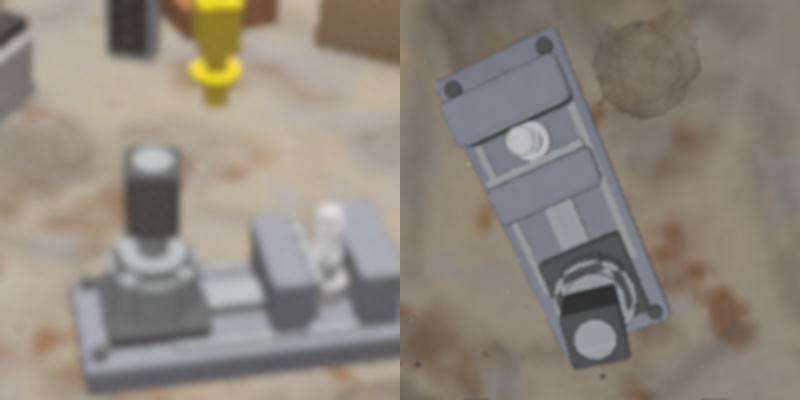

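The key stands home in the socket at left (152,250). The screw is upright between the jaws at left (328,250), and the robot touches nothing. Handing in.

```bash
python3 -c "
from workcell import job
print(job.hand_in())"
```

```text
the job is handed in; nothing more can be done
None
```

The job is handed in: the key stands home in the socket after two turns, with the grip changed between them. The jaw holds the screw upright, with the turning moment at about 0.52 N m when I let go, and the robot touches nothing. I did not re-check the bowl, bottle and cup in a picture at the end, and no verdict came back.

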